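# Fit the strainer disk and screw its ring onto the paint filter pot

## Robot

A 6-joint arm with a two-finger parallel gripper is mounted at the origin on the work surface. World frame = base frame: x ahead of the robot, y to its left, z up, the work surface at z = 0. Lengths are in m, angles in rad, forces in N, time in s.
With the tool pointing down it reaches from about 0.225 to 0.875 m from the base axis. Payload 3.4 kg.
Tool frame: the origin (TCP) lies midway between the tips of the shut fingers; the grasp point (between the pads) lies 19 mm behind it (manip.grasp_offset is the distance from the TCP to the grasp point, in m); x points along the fingers, y is the direction in which the jaws open and shut, and the axes are right-handed (so a half turn about x gives the same grasp; the last joint's range is limited). The gripper opens to 85 mm and grips with 20 to 120 N. Pads are 22 mm wide; open, the fingers measure 114 mm over their backs; the gripper's body (76 mm by 85 mm) begins 54 mm behind the grasp point. The pads swing forward as they close: fully open they stand 13 mm farther back than shut.
Start: joints at [-1.364, 0.276, 1.505, -0, 1.361, -0.121], TCP at [0.185, -0.544, 0.231] pointing down, gripper open.
Joint ranges: [-2.89, 2.89], [-0.75, 2.08], [0.22, 2.7], [-1.18, 4.32], [0.11, 2.71], [-2.7, 2.7]. Speed limits (rad/s): [2.57, 2.57, 3.14, 3.14, 3.14, 3.14].

## Interface

Orientations are given as a unit quaternion [w, x, y, z].
In Python, from rig import manip gives the robot as it stands.
- The arm moves only by the shell command python3 -m creep 'ROWS' [OPENING] [FORCE]. ROWS is a JSON object of lists of equal length, an entry for each row: "delta_pos": the shift along the tool's x, y, z in cm, a list of three; "dr": the turn, a rotation vector about the tool's x, y, z in rad, a list of three. In form: {"delta_pos": [[dx, dy, dz], ...], "dr": [[rx, ry, rz], ...]}. A call has 1 to 10 rows; each row is the pose to reach, as a shift and turn from the pose commanded when the call began, along the tool's axes at that moment; what a row does not reach only later rows make up. A row lasts 1/10 s, in which the tool goes at most 50 mm and 8.59 degrees, less where a joint would pass 70% of its speed; a pose out of reach is approached as far as the arm can. A call with a gripper value outside its range is refused whole. OPENING is the opening, from -1 (shut) to 1 (fully open), set as the call begins (- or left out, the last holds). The fingers move at their own pace and stop on an object; FORCE is the grip in N (left out, the last holds). Time passes only in rows, so rows that repeat a pose let the fingers close. It gives the time, the measured TCP pose, the force and the opening at its end, in the units of the state.
- manip.get_state(): the state, without advancing time (a new reading comes with each control period).
- manip.get_image(name): name is "side" or "top" or "wrist"; returns a dict with "pixels" (420x560x3 uint8, blue, green, red), "depth" (420x560 float32, m along the optical axis (not along the pixel's ray), 0 where there is no reading), "intrinsics" (3x3 intrinsics, pixels), "k1" (the pictures are not rectified: a ray, as slopes to the right and down, at radius r is drawn at 1 + k1 r^2 times it, then the intrinsics apply), "rvec" (rotation vector, rad) and "tvec" (3), from world to camera coordinates, as OpenCV has them. Camera axes: x right, y down, z forward; pixel columns grow to the right and rows downward; lengths in m; the calibration is good to about 2 mm. A picture is of the moment at which its call begins.
- manip.sign_off(): hands the job in, once; it reports no verdict.
The state is a dict: "clock": time; "qpos": joint angles; "qd": joint speeds; "effort": joint torques, N m; "position": TCP position; "ee_rot": TCP orientation; "contact_force": force on the tool from outside, world axes, zero at the start; "moment": the same for the moment, N m; "width": finger opening in m.
Only numpy, scipy, OpenCV 4.12 (cv2) and the standard library are available. Lean on these libraries where they do the work, as an engineer would, in place of code of your own. Each camera call takes 0.05 s, during which the arm holds its last target. There are 200 camera calls.

## Task

Close up the paint filter pot: first seat the loose strainer disk in the pot's mouth, stem up and level on its springy gasket, and let go of it. Then set the hexagonal ring over it, turn it until it finds the thread, and screw it clockwise fully home so that it holds the disk down by itself. Work gently, never forcing disk or ring, and leave the other things on the bench where they are.

Things in the scene. Friction and masses are not known exactly. Their poses are not given: they have to be found in the camera images.
- stand: Paint filter pot, bolted to the bench: 130 x 130 x 14 mm dark steel foot, aluminium pot of 54 to 64 mm diameter up to 60 mm, then an upright threaded neck up to 100 mm. Origin: centre of the underside; z up, on the pot's axis. A short outlet points along its +x at 35 mm height. Its yaw says nothing about the thread.
- mouth (a point): Centre of the pot's open mouth, in the plane of the neck's rim, 100 mm above the bench; z up. Bore 37 mm, neck outside 43 mm, bevelled to 39.6 mm over the top 3.5 mm.
- gasket_top (a point): On the pot's axis, 4.5 mm below the rim: top of the rubber gasket inside the mouth (unloaded), on which the disk rests. It gives on a spring, 3 N per mm, up to 6 mm.
- thread (a point): On the axis, 6.5 mm below the rim: flat tops of four helical ribs round the neck, 53 mm diameter, 64 deg long each, with gaps of 26 deg between, every 90 deg. The gaps' angle differs each time and is not given: found by turning the lightly resting ring (at most 90 deg) until it drops 9 mm onto the disk. Then about 64 deg clockwise from above draws it 3.5 mm down to a hard stop.
- ring_home (a point): On the axis, 7 mm below the rim: where the ring's centre is when fully home at the stop. There the spring presses up with about 10 N and friction holds the ring. Turning takes 0.1 to 0.4 N m on the way and more at once at the stop, where 1 N m is already too much: stop when it jumps.
- disk_mid (a point): Steel strainer disk, 60 g: plate 34 mm diameter, 9 mm thick, foot edge chamfered 2.5 mm; on its centre a round upright stem of 12 mm diameter, 9 to 38 mm above its underside. This point is on the axis, 19 mm above the underside; z along the stem. Starts stem up on the bench. Resting in the mouth it is 14.5 mm above the rim plane, 11 mm with the ring home.
- ring_mid (a point): Aluminium hexagonal ring, 0.12 kg, 62 mm across flats, 24 mm high; top flange 4 mm with 25 mm hole for the stem; open below; four inward lugs 6 mm wide, 4 mm high at the lower edge, on its x and y axes, 45.8 mm between tips. Point: centre, half-way up; z up. Flats face along x and every 60 deg. Starts open side down. Against the rim: +5.5 mm on the rib tops, -3.5 mm in a gap on the disk.
- tin: Paint tin, 72 mm diameter, 110 mm high. A bystander: leave it. Origin: underside centre.
- mixcup: White plastic mixing cup, 80 mm diameter at the rim, 100 mm high. A bystander: leave it. Origin: underside centre.
- tape: Roll of masking tape lying flat, 96 mm diameter, 25 mm high. A bystander: leave it. Origin: underside centre.
- sandblock: Rubber sanding block, 120 x 65 x 35 mm. A bystander: leave it. Origin: underside centre.
- spare: Round dark steel spacer, 52 mm diameter, 28 mm hole, 12 mm high, not needed. A bystander: leave it. Origin: underside centre.
- spanner: Spanner lying flat, along its x axis. A bystander: leave it. Origin: underside centre.
- hardener: Small bottle, 44 mm diameter, 85 mm high. A bystander: leave it. Origin: underside centre.
There are look-alikes about, which are no part of the job. Of the things like the part that bears ring_mid, leave any that is green; of the rest the larger one is meant. Of the things that look like the part that bears disk_mid, take the one that is farthest to the robot's right at the start.

How it is judged:
By the outcome, as a careful person would: the job done as asked, in the order asked, and still so for the second after the job is handed in, with the robot touching nothing.
It also fails if it takes over 72 s, if anything falls off the work surface, if the arm or the gripper's body presses on something with over 40 N, if the wrist force passes 120 N, or if a joint passes its speed limit or range.

## Working session

There is one attempt and no reset: what is moved stays moved. The work goes in short steps, Python scripts to look and compute and a shell command to move; the robot and the scene stay as the last step left them, time stands still between calls to the robot, and variables do not carry over. Pictures are saved under pics/ and viewed, about 8 in all and at most 12, crops included, and the job is handed in when it is done.

```bash
ls; mkdir -p pics
cat > h.py <<'E'
import numpy as np, cv2, pickle
from rig import manip
def snap(name, tag):
    im=manip.get_image(name); pickle.dump(im,open(f'pics/{tag}.pkl','wb')); return im
def load(tag): return pickle.load(open(f'pics/{tag}.pkl','rb'))
def ray(im,u,v):
    K=np.array(im['intrinsics']); k1=float(im['k1'])
    D=np.array([k1,0,0,0,0.])
    p=cv2.undistortPoints(np.array([[[u,v]]],float),K,D)[0,0]
    R=cv2.Rodrigues(np.array(im['rvec'],float))[0]; t=np.array(im['tvec'],float).ravel()
    return R,t,np.array([p[0],p[1],1.])
def at_depth(im,u,v):
    R,t,d=ray(im,u,v); z=im['depth'][int(round(v)),int(round(u))]
    return R.T@(d*z-t)
def at_z(im,u,v,z):
    R,t,d=ray(im,u,v); c=-R.T@t; w=R.T@d
    return c+w*(z-c[2])/w[2]
def proj(im,P):
    return cv2.projectPoints(np.array(P,float).reshape(-1,1,3),np.array(im['rvec'],float),np.array(im['tvec'],float),np.array(im['intrinsics']),np.array([float(im['k1']),0,0,0,0]))[0][:,0]
def R_tool():
    from scipy.spatial.transform import Rotation as Ro
    q=manip.get_state()['ee_rot']; return Ro.from_quat([q[1],q[2],q[3],q[0]]).as_matrix()
def save(tag,img,scale=1): cv2.imwrite(f'pics/{tag}.png',cv2.resize(img,None,fx=scale,fy=scale,interpolation=cv2.INTER_CUBIC))
E
python3 - <<'E'
from h import *
a=snap('top','t0'); b=snap('side','s0')
save('t0',a['pixels'],1.4); save('s0',b['pixels'],1.4)
print(manip.get_state(), R_tool(), manip.grasp_offset)
E
```

```text
pics
{'clock': 0.1, 'qpos': array([-1.36398811e+00,  2.76522420e-01,  1.50600299e+00,  1.17894614e-06,
        1.36068174e+00, -1.20972412e-01]), 'qd': array([ 3.70893531e-04, -4.39920941e-04, -3.71190591e-03, -3.58039143e-04,
        4.09652107e-04, -6.00383744e-05]), 'effort': array([ 1.09724395e-03, -4.17700946e+01, -2.46404833e+01, -2.16784761e-04,
        5.81844521e-03, -1.81237265e-07]), 'position': array([ 0.18503162, -0.5439269 ,  0.23053293]), 'ee_rot': array([-0.11479943, -0.69760727, -0.11594004,  0.69765543]), 'contact_force': array([-0.02784303, -0.16686577, -0.67168544]), 'moment': array([ 0.03522298,  0.02246136, -0.00021045]), 'width': 0.08542528646942611} [[-3.30387687e-04  3.21942118e-01 -9.46759296e-01]
 [ 1.58033028e-03 -9.46757997e-01 -3.21942228e-01]
 [-9.99998697e-01 -1.60255813e-03 -1.95977692e-04]] 0.0187
```

View pics/t0.png

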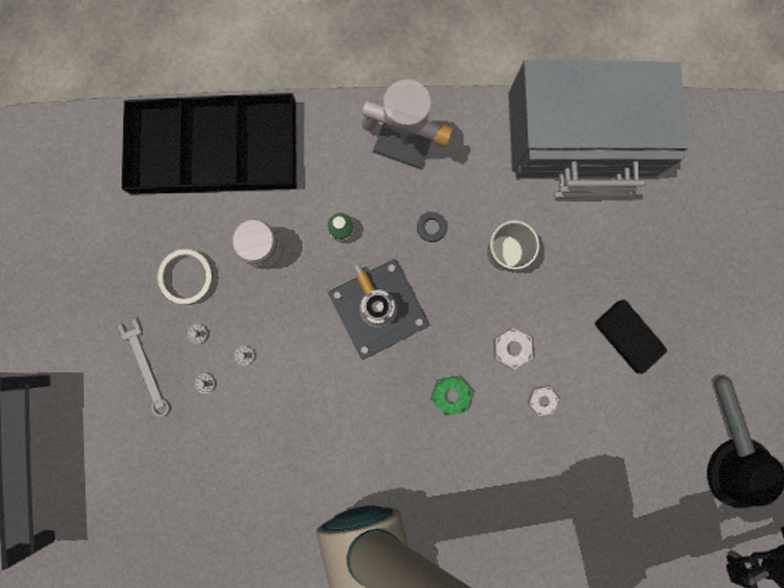

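View pics/s0.png

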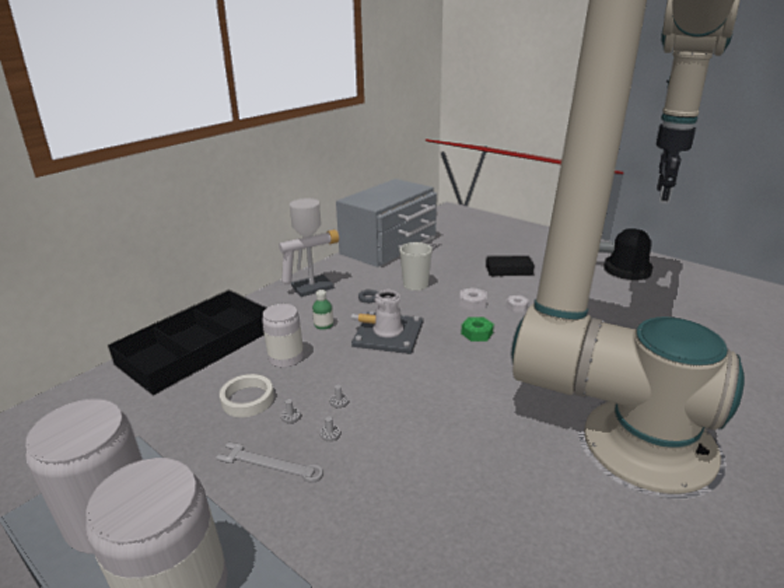

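The top view shows three disks, at about (198,333), (205,383) and (245,355). The rightmost, (245,355), has the lowest y, so it is the one to take. There are three rings: green (452,396), large white (514,348) and small white (544,401). I want the large white one. The pot is at (377,306).

Run:
```python
from h import *
a=load('t0'); s=1.4
for n,u,v,z in [('d1',198,333,.038),('d2',205,383,.038),('d3',245,355,.038),('green',452,396,.024),('ringL',514,348,.024),('ringS',544,401,.024),('mouth',377,306,.1),('hardener',340,225,.08),('spare',432,227,.012),('tin',253,240,.11),('cup',514,247,.1)]:
    print(n,at_z(a,u/s,v/s,z).round(4),at_depth(a,u/s,v/s).round(4))
# depth-based centroids: points above table
H,W=a['depth'].shape
R,t,_=ray(a,0,0);K=np.array(a['intrinsics'])
uu,vv=np.meshgrid(np.arange(W),np.arange(H))
p=cv2.undistortPoints(np.stack([uu,vv],-1).reshape(-1,1,2).astype(float),K,np.array([float(a['k1']),0,0,0,0]))[:,0]
d=a['depth'].reshape(-1,1); P=(np.c_[p,np.ones(len(p))]*d-t)@R
np.save('pics/P0.npy',P)
for n,c,r,lo,hi in [('d3',(245,355),.03,.006,.05),('ringL',(514,348),.045,.018,.03),('ringS',(544,401),.03,.01,.03),('mouth',(377,306),.03,.095,.11)]:
    c0=at_z(a,c[0]/s,c[1]/s,lo); m=(np.hypot(*(P[:,:2]-c0[:2]).T)<r)&(P[:,2]>lo)&(P[:,2]<hi)
    Q=P[m]; print(n,m.sum(),Q.mean(0).round(4),((Q.min(0)+Q.max(0))/2).round(4),np.ptp(Q,axis=0).round(4))
c1=a['pixels'][230:280,125:200]; c2=a['pixels'][230:305,340:415]
save('c1',np.hstack([cv2.resize(c1,(500,333)),cv2.resize(c2,(300,333))]))
```

```text
d1 [0.5186 0.3162 0.038 ] [0.519  0.3212 0.0184]
d2 [0.434  0.3051 0.038 ] [0.4334 0.308  0.0259]
d3 [0.4802 0.2359 0.038 ] [0.4801 0.2394 0.0196]
green [ 0.4045 -0.1114  0.024 ] [ 0.4029 -0.1133  0.0019]
ringL [ 0.4832 -0.2189  0.024 ] [ 0.483  -0.2233 -0.0014]
ringS [ 0.3918 -0.2683  0.024 ] [ 0.39   -0.2731  0.0009]
mouth [0.5552 0.0116 0.1   ] [0.5568 0.0119 0.0697]
hardener [0.6901 0.0698 0.08  ] [0.6891 0.0695 0.0863]
spare [ 0.6946 -0.085   0.012 ] [ 0.6966 -0.0858 -0.0008]
tin [0.6643 0.208  0.11  ] [0.6643 0.208  0.1099]
cup [ 0.646  -0.2109  0.1   ] [ 0.6581 -0.2274  0.0059]
d3 132 [0.4794 0.2425 0.0138] [0.479  0.2419 0.0235] [0.0337 0.0438 0.0349]
ringL 490 [ 0.4828 -0.2175  0.0233] [ 0.4834 -0.2179  0.0238] [0.0693 0.0646 0.0116]
ringS 273 [ 0.3922 -0.2682  0.0173] [ 0.3923 -0.2689  0.0171] [0.0479 0.0498 0.0139]
mouth 175 [0.5556 0.0106 0.0976] [0.5556 0.0112 0.0995] [0.0516 0.0515 0.009 ]
```

View pics/c1.png

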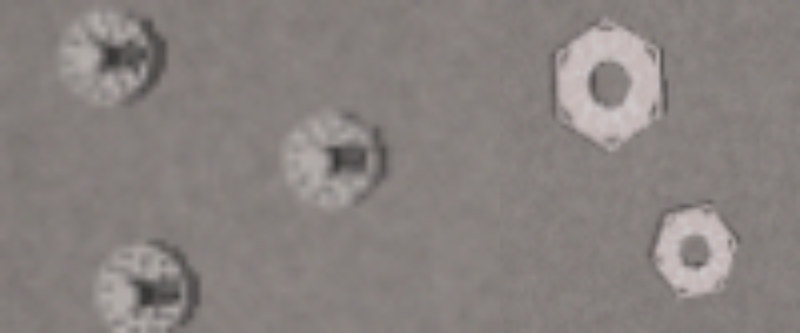

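The crop confirms both choices. The wanted disk is the right one of the three, at crop (330,158), and the large white ring is at (610,84) with flats facing world ±y. Next I move above the disk.

```bash
python3 -m creep '{"delta_pos":[[0,-6,-5],[0,-10,-9],[0,-16,-14],[0,-21,-18],[0,-26,-22],[0,-31,-26],[0,-36,-30],[0,-42,-35],[0,-47,-39],[0,-53,-44]],"dr":[[0.05,0,0],[0.1,0,0],[0.15,0,0],[0.2,0,0],[0.25,0,0],[0.3,0,0],[0.328,0,0],[0.328,0,0],[0.328,0,0],[0.328,0,0]]}' 0 40
python3 - <<'E'
from h import *
s=manip.get_state();print(s['clock'],s['qpos'].round(3));print(R_tool().round(4))
a=load('t0')
print(at_z(a,174.5,253.7,.009)); d=np.array([.4797,.2395,.13])
print((R_tool().T@(d-s['position'])*100).round(2))
E
```

```text
clock: 1.1
position: [0.3648, -0.0759, 0.2313]
ee_rot: [-0.0, 0.707, -0.0, -0.707]
contact_force: [0.8, -0.0, -0.2]
width: 0.0427
1.1 [-0.393 -0.038  1.878 -0.     1.301  1.179]
[[ 5.e-04 -7.e-04 -1.e+00]
 [-3.e-04 -1.e+00  7.e-04]
 [-1.e+00  3.e-04 -5.e-04]]
[0.47969065 0.24262961 0.009     ]
[ 10.13 -31.56 -11.46]
```

```bash
python3 -m creep '{"delta_pos":[[0,-4,-1.5],[0,-8,-3],[0,-12,-4.5],[1,-16,-6],[3,-20,-7.5],[5,-24,-9],[7,-28,-10],[9,-30,-11],[10,-31.5,-11.5],[10,-31.5,-11.5]],"dr":[[0,0,0],[0,0,0],[0,0,0],[0,0,0],[0,0,0],[0,0,0],[0,0,0],[0,0,0],[0,0,0],[0,0,0]]}'
python3 - <<'E'
from h import *
w=snap('wrist','w1'); save('w1',w['pixels'],1.4)
s=manip.get_state();print(s['position'],s['contact_force'])
print(proj(w,[[.4797,.2395,.038],[.4797,.2395,.009]])*1.4)
E
```

```text
clock: 2.1
position: [0.4792, 0.2379, 0.1295]
ee_rot: [-0.001, -0.706, -0.0, 0.708]
contact_force: [-0.1, -0.7, 0.1]
width: 0.0429
[0.47932312 0.23691177 0.13062529] [-0.08618469 -0.23639566 -0.01619604]
[[387.28150597 294.46754159]
 [387.78890288 279.68155052]]
```

View pics/w1.png

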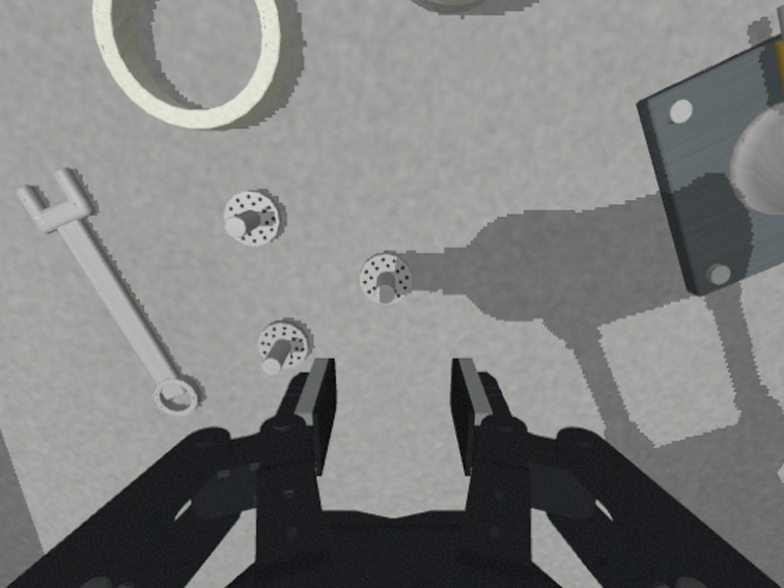

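The wrist view puts the stem top at (387,294), where predicted, and the jaws straddle its line. I go down.

```bash
python3 -m creep '{"delta_pos":[[3,-0.2,0],[6,-0.2,-0.05],[9,-0.2,-0.05],[11,-0.2,-0.05],[11.5,-0.2,-0.05],[11.5,-0.2,-0.05],[11.5,-0.2,-0.05]],"dr":[[0,0,0],[0,0,0],[0,0,0],[0,0,0],[0,0,0],[0,0,0],[0,0,0]]}'
```

```text
clock: 2.85
position: [0.4816, 0.2388, 0.0179]
ee_rot: [-0.001, 0.708, -0.0, -0.706]
contact_force: [-0.1, 0.4, 0.0]
width: 0.0427
```

```bash
python3 -m creep '{"delta_pos":[[0.2,0,0.15],[0.2,0,0.15],[0.2,0,0.15]],"dr":[[0,0,0],[0,0,0],[0,0,0]]}'
python3 -m creep '{"delta_pos":[[0,0,0],[0,0,0],[0,0,0],[0,0,0],[0,0,0],[0,0,0],[0,0,0]],"dr":[[0,0,0],[0,0,0],[0,0,0],[0,0,0],[0,0,0],[0,0,0],[0,0,0]]}' -1 40
```

```text
clock: 3.15
position: [0.479, 0.2391, 0.0148]
ee_rot: [-0.0, 0.707, 0.0, -0.707]
contact_force: [-0.7, -0.7, 0.8]
width: 0.0426
clock: 3.85
position: [0.479, 0.2391, 0.0145]
ee_rot: [-0.0, 0.707, -0.0, -0.707]
contact_force: [-0.2, 0.1, 3.9]
width: 0.0105
```

```bash
python3 -m creep '{"delta_pos":[[-2,0,0],[-5,0,0],[-9,0,0],[-13,2,-1],[-14.5,6,-2],[-14.5,10,-3.5],[-14.5,14,-5],[-14.5,18,-6.5],[-14.5,21.5,-7.4],[-14.5,22.8,-7.6]],"dr":[[0,0,0],[0,0,0],[0,0,0],[0,0,0],[0,0,0],[0,0,0],[0,0,0],[0,0,0],[0,0,0],[0,0,0]]}'
python3 - <<'E'
from h import *
w=snap('wrist','w2'); t=snap('top','t2'); x=snap('side','s2')
s=manip.get_state();print(s['position'],s['contact_force'],s['width'])
print(proj(w,[[.5553,.0113,.1]]),proj(t,[[.5553,.0113,.1]]),proj(x,[[.5553,.0113,.1]]))
u,v=proj(x,[[.5553,.0113,.13]])[0].astype(int); c=x['pixels'][v-50:v+50,u-50:u+50]
save('m2',np.hstack([cv2.resize(w['pixels'],(480,360)),cv2.resize(c,(320,360))]))
E
```

```text
clock: 4.85
position: [0.5556, 0.0076, 0.1586]
ee_rot: [0.001, -0.707, 0.002, 0.707]
contact_force: [-0.2, -0.1, -1.2]
width: 0.0103
[0.55419495 0.01097985 0.15863252] [-0.22422402  1.08648456  0.26943259] 0.010647204712015272
[[273.07060635 226.79285355]] [[269.4121955  218.53726148]] [[276.1916735  210.08837318]]
```

View pics/m2.png

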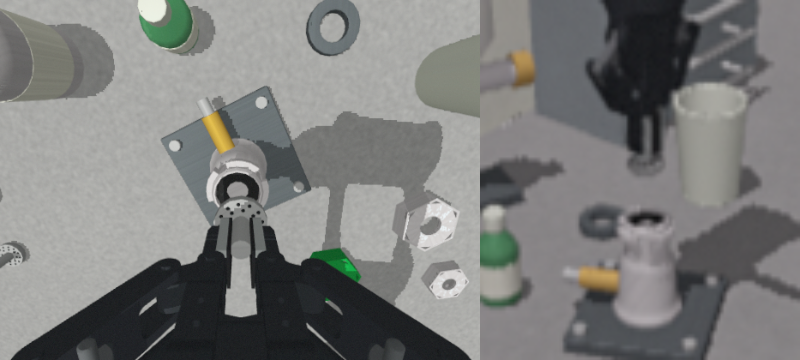

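The wrist view shows the disk held level, plate centre about (241,210), and the mouth rim centred at about (237,188). I fit both from the same wrist depth so that calibration errors cancel.

Run:
```python
from h import *
from scipy.optimize import least_squares
def cloud(a):
    H,W=a['depth'].shape;K=np.array(a['intrinsics']);R,t,_=ray(a,0,0)
    uu,vv=np.meshgrid(np.arange(W),np.arange(H))
    p=cv2.undistortPoints(np.stack([uu,vv],-1).reshape(-1,1,2).astype(float),K,np.array([float(a['k1']),0,0,0,0]))[:,0]
    d=a['depth'].reshape(-1,1); return ((np.c_[p,np.ones(len(p))]*d-t)@R)
for tag in ['t0','w2']:
    P=cloud(load(tag)); c=np.array([.555,.0107])
    r=np.hypot(*(P[:,:2]-c).T)
    print(tag,np.histogram(P[(r<.03)&(P[:,2]>.08)&(P[:,2]<.16),2],bins=np.arange(.08,.1601,.005)))
    for lo,hi in [(.097,.104)]:
        Q=P[(r<.026)&(P[:,2]>lo)&(P[:,2]<hi)]
        f=least_squares(lambda v:np.hypot(*(Q[:,:2]-v[:2]).T)-v[2],[*c,.02],loss='soft_l1',f_scale=.001)
        print('rim',len(Q),f.x.round(4),np.median(Q[:,2]), (np.arctan2(Q[:,1]-c[1],Q[:,0]-c[0])*57.3).min().round(),(np.arctan2(Q[:,1]-c[1],Q[:,0]-c[0])*57.3).max().round())
P=cloud(load('w2')); m=(np.hypot(*(P[:,:2]-[.5545,.0105]).T)<.025)&(P[:,2]>.148)&(P[:,2]<.1555)
Q=P[m]; print('plate',len(Q),Q.min(0).round(4),Q.max(0).round(4),np.median(Q[:,2]))
# plate outer edge: front half circle fit with fixed radius on per-angle extremes
u=load('w2'); 
w=u['pixels'][170:300,215:335]; save('m3',w,5)
```

```text
t0 (array([  2,  11, 157, 151,  24,   0,   0,   0,   0,   0,   0,   0,   0,
         0,   0,   0]), array([0.08 , 0.085, 0.09 , 0.095, 0.1  , 0.105, 0.11 , 0.115, 0.12 ,
       0.125, 0.13 , 0.135, 0.14 , 0.145, 0.15 , 0.155, 0.16 ]))
rim 93 [0.5556 0.0107 0.0191] 0.09871810602946213 -179.0 175.0
w2 (array([  38,  102, 1399,  881,   35,    0,    0,    0,    0,    0,    0,
          0,    0,  139, 1179,   86]), array([0.08 , 0.085, 0.09 , 0.095, 0.1  , 0.105, 0.11 , 0.115, 0.12 ,
       0.125, 0.13 , 0.135, 0.14 , 0.145, 0.15 , 0.155, 0.16 ]))
rim 453 [0.556  0.0088 0.0197] 0.09886781049817475 -111.0 128.0
plate 1269 [ 0.5543 -0.0106  0.148 ] [0.5736 0.0228 0.1554] 0.15234972726194762
```

View pics/m3.png

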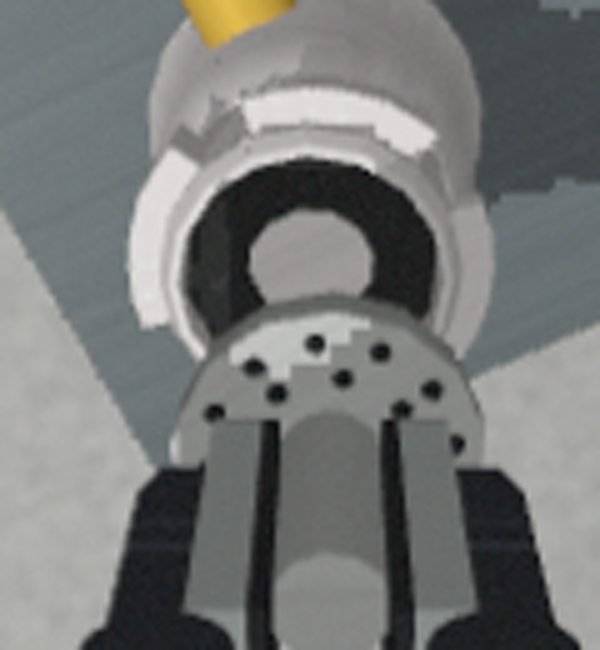

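The enlarged crop shows the plate centred at x≈330 and the bore centred at x≈311. It also shows the thread gaps, at about (213,130) and (450,170). I compute their angle and descend to just above the mouth.

```bash
python3 - <<'E'
from h import *
w=load('w2'); c=np.array([.556,.0088])
for x,y in [(178,150),(245,105),(437,138),(480,203),(150,325),(128,260),(495,250)]:
    p=at_z(w,215+x/5-.4,170+y/5-.4,.0935)[:2]-c; print((x,y),np.hypot(*p).round(4),np.degrees(np.arctan2(p[1],p[0])).round(1))
E
python3 -m creep '{"delta_pos":[[1,0.05,0],[2,0.05,0],[3,0.05,0],[3.8,0.05,0],[3.8,0.05,0],[3.8,0.05,0],[3.8,0.05,0]],"dr":[[0,0,0],[0,0,0],[0,0,0],[0,0,0],[0,0,0],[0,0,0],[0,0,0]]}'
```

```text
(178, 150) 0.0255 47.0
(245, 105) 0.0256 20.7
(437, 138) 0.0262 -43.2
(480, 203) 0.0261 -68.9
(150, 325) 0.0255 111.8
(128, 260) 0.0264 88.3
(495, 250) 0.0268 -85.3
clock: 5.7
position: [0.5552, 0.0105, 0.1216]
ee_rot: [0.0, 0.707, -0.0, -0.707]
contact_force: [0.1, -0.5, -0.7]
width: 0.0106
```

```bash
python3 -m creep '{"delta_pos":[[0.2,0,0.06],[0.35,0,0.06],[0.5,0,0.06],[0.65,0,0.06],[0.8,0,0.06],[0.9,0,0.06],[0.9,0,0.06]],"dr":[[0,0,0],[0,0,0],[0,0,0],[0,0,0],[0,0,0],[0,0,0],[0,0,0]]}'
```

```text
clock: 6.4
position: [0.5541, 0.0105, 0.1121]
ee_rot: [0.0, -0.707, 0.0, 0.707]
contact_force: [-0.4, 0.1, -0.5]
width: 0.0105
```

```bash
python3 -m creep '{"delta_pos":[[0.1,0,0],[0.2,0,0],[0.27,0,0],[0.27,0,0]],"dr":[[0,0,0],[0,0,0],[0,0,0],[0,0,0]]}'
```

```text
clock: 6.8
position: [0.5543, 0.0105, 0.1096]
ee_rot: [-0.0, 0.707, -0.0, -0.707]
contact_force: [-0.6, 0.2, 0.4]
width: 0.0104
```

```bash
python3 -m creep '{"delta_pos":[[0.05,0,0],[0.1,0,0],[0.1,0,0]],"dr":[[0,0,0],[0,0,0],[0,0,0]]}'
python3 -c "
from rig import manip;s=manip.get_state();print(s['position'],s['contact_force'],s['moment'])"
```

```text
clock: 7.1
position: [0.5543, 0.0105, 0.1089]
ee_rot: [-0.0, 0.707, -0.0, -0.707]
contact_force: [-0.3, 0.0, 2.1]
width: 0.0104
[0.55428379 0.01050521 0.10888559] [-0.31659644  0.02254197  2.06516996] [ 0.03808485  0.1110297  -0.0017901 ]
```

Contact is about 2 N on the gasket and lateral force is small. I release and rise.

```bash
python3 -m creep '{"delta_pos":[[0,0,0],[0,0,0],[0,0,0],[0,0,0],[0,0,0]],"dr":[[0,0,0],[0,0,0],[0,0,0],[0,0,0],[0,0,0]]}' 0 40
python3 -m creep '{"delta_pos":[[-2,0,0],[-5,0,0],[-8,0,0],[-11,0,0],[-11,0,1],[-11,0,3],[-11,0,3],[-11,0,3]],"dr":[[0,0,0],[0,0,0],[0,0,0],[0,0,0],[0,0,0],[0,0,0],[0,0,0],[0,0,0]]}'
python3 - <<'E'
from h import *
w=snap('wrist','w4'); t=snap('top','t4')
u,v=proj(w,[[.5553,.0105,.11]])[0].astype(int); print(u,v)
tu,tv=proj(t,[[.5553,.0105,.11]])[0].astype(int)
save('m4',np.hstack([cv2.resize(w['pixels'][v-60:v+60,u-60:u+60],(500,500)),cv2.resize(t['pixels'][tv-30:tv+30,tu-15:tu+15],(250,500))]))
E
```

```text
clock: 7.6
position: [0.5542, 0.0105, 0.1085]
ee_rot: [0.0, -0.707, 0.0, 0.707]
contact_force: [-0.3, 0.2, 0.1]
width: 0.0427
clock: 8.4
position: [0.5239, 0.0106, 0.2182]
ee_rot: [-0.0, 0.707, -0.0, -0.707]
contact_force: [0.1, 0.3, -0.9]
width: 0.0427
278 168
```

View pics/m4.png

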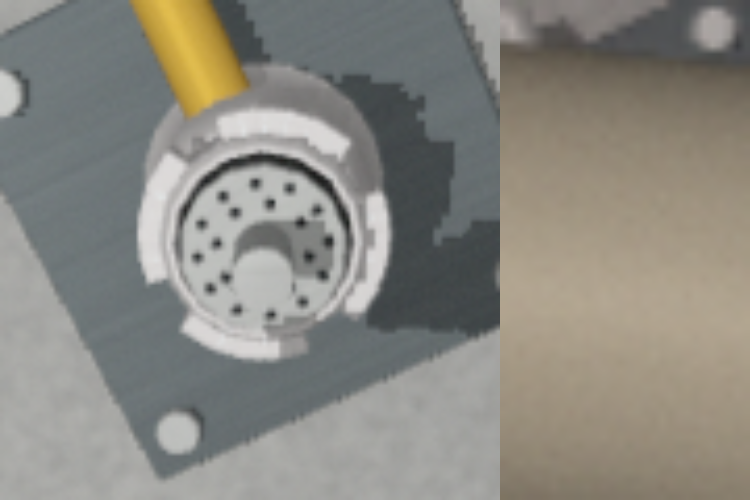

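The crop shows the disk flat in the bore, stem up at about (262,250). All four ribs are visible, with gaps at the upper-left, upper-right, lower-right and lower-left. I move to the ring.

```bash
python3 -m creep '{"delta_pos":[[0,3,0.5],[0,6,1],[1,10,2],[2,14,3],[4,18,3.5],[6,21,4],[8,22.5,4.1],[8.8,22.9,4.1],[8.8,22.9,4.1],[8.8,22.9,4.1]],"dr":[[0,0,0],[0,0,0],[0,0,0],[0,0,0],[0,0,0],[0,0,0],[0,0,0],[0,0,0],[0,0,0],[0,0,0]]}' 1 40
python3 - <<'E'
from h import *
w=snap('wrist','w5'); save('w5',w['pixels'],1.4)
s=manip.get_state();print(s['position'],s['contact_force'],proj(w,[[.4833,-.218,.024]])*1.4)
from scipy.spatial import ConvexHull
def cloud(a):
    H,W=a['depth'].shape;K=np.array(a['intrinsics']);R,t,_=ray(a,0,0)
    uu,vv=np.meshgrid(np.arange(W),np.arange(H))
    p=cv2.undistortPoints(np.stack([uu,vv],-1).reshape(-1,1,2).astype(float),K,np.array([float(a['k1']),0,0,0,0]))[:,0]
    d=a['depth'].reshape(-1,1); return ((np.c_[p,np.ones(len(p))]*d-t)@R)
P=cloud(w); Q=P[(np.hypot(*(P[:,:2]-[.4833,-.218]).T)<.045)&(P[:,2]>.020)&(P[:,2]<.028)]
h=(Q[:,:2]*1e4).astype(np.float32); r=cv2.minAreaRect(h);print('rect',np.array(r[0])/1e4,np.array(r[1])/1e4,r[2],Q.mean(0))
b=[]
for th in np.arange(-30,30,1.):
    ws=0;cs=[]
    for k in range(3):
        n=np.array([np.cos(np.radians(th+60*k)),np.sin(np.radians(th+60*k))]);e=Q[:,:2]@n;lo,hi=np.percentile(e,[1,99]);ws+=hi-lo;cs.append([*n,(hi+lo)/2])
    cs=np.array(cs);b.append((ws/3,th,*np.linalg.lstsq(cs[:,:2],cs[:,2],rcond=None)[0]))
print('hex',min(b))
P=cloud(load('w4'));m=(np.hypot(*(P[:,:2]-[.556,.0088]).T)<.015)&(P[:,2]>.095)&(P[:,2]<.109);Q=P[m]
A=np.c_[Q[:,:2]-Q[:,:2].mean(0),np.ones(m.sum())];print('plate',np.linalg.lstsq(A,Q[:,2],rcond=None)[0],m.sum())
E
```

```text
clock: 9.5
position: [0.4838, -0.2179, 0.1309]
ee_rot: [0.0, 0.707, 0.0, -0.707]
contact_force: [0.4, 0.1, 0.4]
width: 0.0856
[ 0.48404538 -0.21786556  0.13138237] [-0.1434524   0.09715489 -0.34618926] [[390.4456635  288.35222888]]
rect [ 0.48310078 -0.22076677] [0.07137524 0.06202722] 1.891809344291687 [ 0.48417351 -0.22100106  0.02332475]
hex (np.float64(0.06066588054574803), np.float64(29.0), np.float64(0.48339108442039325), np.float64(-0.22089382905497087))
plate [-2.83282105e-03 -5.85657663e-05  1.03700197e-01] 716
```

View pics/w5.png

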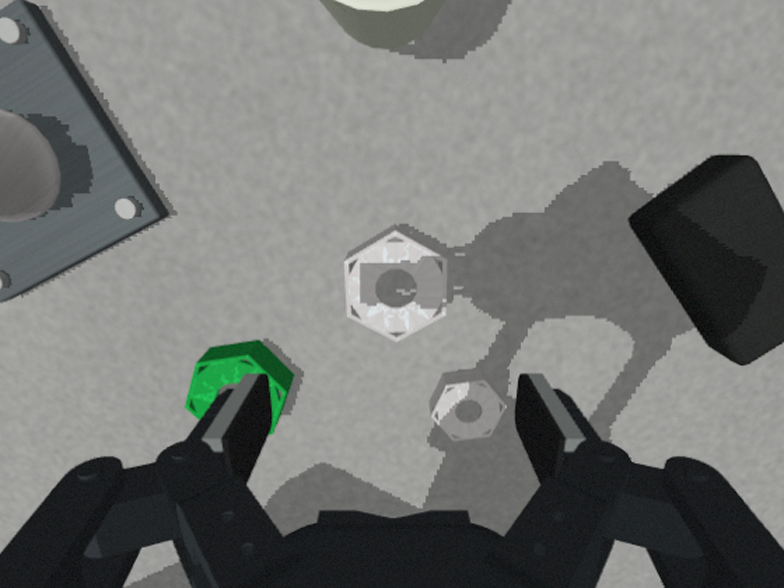

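The wrist view shows the wanted ring at (396,286), with flats facing the jaws and the jaw mid-line at about x=393. Plate tilt in the mouth fits as about 0. I descend and grip the ring.

```bash
python3 -m creep '{"delta_pos":[[3,0.05,0.07],[6,0.05,0.07],[9,0.05,0.07],[11,0.05,0.07],[12.4,0.05,0.07],[12.8,0.05,0.07],[13.0,0.05,0.07],[13.0,0.05,0.07]],"dr":[[0,0,0],[0,0,0],[0,0,0],[0,0,0],[0,0,0],[0,0,0],[0,0,0],[0,0,0]]}'
python3 -m creep '{"delta_pos":[[0,0,0],[0,0,0],[0,0,0],[0,0,0],[0,0,0],[0,0,0]],"dr":[[0,0,0],[0,0,0],[0,0,0],[0,0,0],[0,0,0],[0,0,0]]}' -1 50
```

```text
clock: 10.35
position: [0.4834, -0.219, 0.0015]
ee_rot: [0.001, 0.708, -0.0, -0.707]
contact_force: [-0.3, 0.8, 0.7]
width: 0.0856
clock: 10.95
position: [0.4832, -0.2193, 0.0018]
ee_rot: [0.0, 0.708, -0.0, -0.706]
contact_force: [-0.7, 0.7, 6.1]
width: 0.0613
```

```bash
python3 -m creep '{"delta_pos":[[-2,0,0],[-5,0,0],[-9,0,0],[-13,-2,-1],[-17,-5,-2],[-17,-9,-3],[-17,-13,-4.5],[-17,-17,-5.5],[-17,-20.5,-6.5],[-17,-22.5,-7.1]],"dr":[[0,0,0],[0,0,0],[0,0,0],[-0.1,0,0],[-0.2,0,0],[-0.3,0,0],[-0.4,0,0],[-0.5,0,0],[-0.576,0,0],[-0.576,0,0]]}'
python3 -m creep '{"delta_pos":[[0,0,0],[0,0,0],[0,0,0]],"dr":[[0,0,0],[0,0,0],[0,0,0]]}'
python3 - <<'E'
from h import *
w=snap('wrist','w6');x=snap('side','s6')
s=manip.get_state();print(s['position'],s['contact_force'],s['qpos'].round(2),s['width'])
R=R_tool();print(R.round(3));print((R.T@(np.array([.5551,.0105,.17])-s['position'])*100).round(2))
u,v=proj(x,[[.5553,.0113,.14]])[0].astype(int); c=x['pixels'][v-45:v+45,u-40:u+40]
save('m6',np.hstack([cv2.resize(w['pixels'],(480,360)),cv2.resize(c,(320,360))]))
E
```

```text
clock: 11.95
position: [0.5537, 0.0088, 0.1708]
ee_rot: [0.202, 0.678, 0.202, -0.677]
contact_force: [0.6, -0.1, -2.1]
width: 0.061
clock: 12.25
position: [0.5531, 0.0051, 0.1706]
ee_rot: [-0.201, -0.678, -0.2, 0.678]
contact_force: [-0.6, -0.7, -1.5]
width: 0.0608
[0.55321171 0.00487878 0.17059152] [ 0.55682072 -0.03494481 -0.79050191] [-0.12  0.28  1.65 -0.    1.21  0.88] 0.06053765632567617
[[-0.     0.543 -0.84 ]
 [-0.    -0.84  -0.543]
 [-1.     0.     0.   ]]
[ 0.06 -0.37 -0.46]
```

View pics/m6.png

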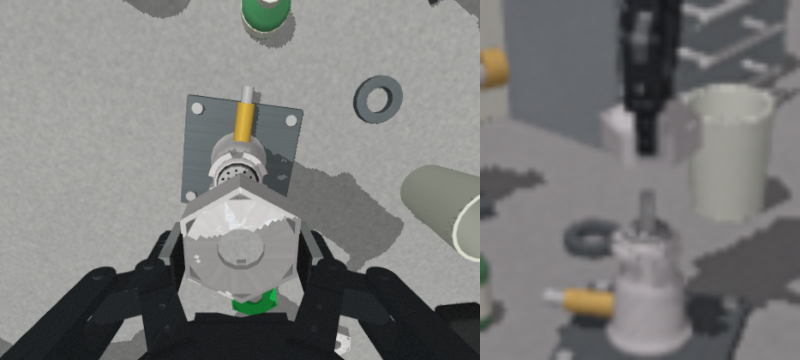

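The wrist view shows the ring held level above the pot, with the strainer at about (237,175). I correct the lateral error of about 6 mm and descend.

```bash
python3 -m creep '{"delta_pos":[[0,-0.2,-0.25],[0.5,-0.37,-0.46],[1.5,-0.37,-0.46],[3,-0.37,-0.46],[4.5,-0.37,-0.46],[5.7,-0.37,-0.46],[6,-0.37,-0.46],[6,-0.37,-0.46],[6,-0.37,-0.46]],"dr":[[0,0,0],[0,0,0],[0,0,0],[0,0,0],[0,0,0],[0,0,0],[0,0,0],[0,0,0],[0,0,0]]}'
python3 - <<'E'
from h import *
s=manip.get_state();print(s['position'],s['contact_force'],s['moment'])
print((R_tool().T@(np.array([.5551,.0105,.0965])-s['position'])*100).round(2))
E
```

```text
clock: 13.25
position: [0.5559, 0.0115, 0.111]
ee_rot: [0.201, 0.678, 0.201, -0.678]
contact_force: [-0.2, -0.6, 0.0]
width: 0.0608
[0.55586608 0.01153128 0.11096106] [-0.1807107  -0.56397824  0.01067942] [-0.03410823  0.00431447  0.00153724]
[1.45 0.04 0.12]
```

```bash
python3 -m creep '{"delta_pos":[[0.2,0.04,0.1],[0.4,0.04,0.1],[0.6,0.04,0.1],[0.8,0.04,0.1],[1.0,0.04,0.1],[1.2,0.04,0.1],[1.3,0.04,0.1],[1.3,0.04,0.1]],"dr":[[0,0,0],[0,0,0],[0,0,0],[0,0,0],[0,0,0],[0,0,0],[0,0,0],[0,0,0]]}'
python3 -c "
from rig import manip;s=manip.get_state();print(s['position'],s['contact_force'],s['moment'])"
```

```text
clock: 14.05
position: [0.5547, 0.0107, 0.0974]
ee_rot: [-0.201, -0.678, -0.201, 0.678]
contact_force: [0.3, -0.3, -1.4]
width: 0.0607
[0.55467249 0.01073526 0.09736803] [ 0.34476398 -0.27411684 -1.44407585] [-0.02442268 -0.00885509  0.00742875]
```

Slowly down, to see whether it meets the rib tops (TCP about 0.095).

```bash
python3 -m creep '{"delta_pos":[[0.08,0,0],[0.16,0,0],[0.24,0,0],[0.3,0,0],[0.3,0,0]],"dr":[[0,0,0],[0,0,0],[0,0,0],[0,0,0],[0,0,0]]}'
python3 -c "
from rig import manip;s=manip.get_state();print(s['position'],s['contact_force'],s['moment'])"
```

```text
clock: 14.55
position: [0.5547, 0.0107, 0.0945]
ee_rot: [-0.201, -0.678, -0.201, 0.678]
contact_force: [-0.6, -0.5, -1.0]
width: 0.0609
[0.55472555 0.01072041 0.09450229] [-0.59535419 -0.53339568 -1.00991344] [ 0.02762493 -0.00882778 -0.02424073]
```

```bash
python3 -m creep '{"delta_pos":[[0.06,0,0],[0.12,0,0],[0.18,0,0],[0.18,0,0]],"dr":[[0,0,0],[0,0,0],[0,0,0],[0,0,0]]}'
python3 -c "
from rig import manip;s=manip.get_state();print(s['position'],s['contact_force'],s['moment'])"
```

```text
clock: 14.95
position: [0.5547, 0.0107, 0.0927]
ee_rot: [-0.201, -0.678, -0.201, 0.678]
contact_force: [0.6, -0.3, -0.6]
width: 0.0609
[0.55469804 0.01069612 0.09269254] [ 0.64854532 -0.27309939 -0.55498614] [ 0.02033436 -0.05626746 -0.02071265]
```

```bash
python3 -m creep '{"delta_pos":[[0.06,0,0],[0.12,0,0],[0.18,0,0],[0.2,0,0],[0.2,0,0]],"dr":[[0,0,0],[0,0,0],[0,0,0],[0,0,0],[0,0,0]]}'
python3 -c "
from rig import manip;s=manip.get_state();print(s['position'],s['contact_force'],s['moment'])"
```

```text
clock: 15.45
position: [0.5547, 0.0107, 0.0907]
ee_rot: [-0.201, -0.678, -0.201, 0.678]
contact_force: [0.2, 0.4, -1.3]
width: 0.0611
[0.55470463 0.0107487  0.09072946] [ 0.16634991  0.36639946 -1.31491559] [-0.00440636  0.04000032  0.02149676]
```

Already 4 mm below rib-top height and free, so the lugs are in a gap at the first try. I go on down to the disk (TCP about 0.086).

```bash
python3 -m creep '{"delta_pos":[[0.08,0,0],[0.16,0,0],[0.24,0,0],[0.32,0,0],[0.4,0,0],[0.4,0,0]],"dr":[[0,0,0],[0,0,0],[0,0,0],[0,0,0],[0,0,0],[0,0,0]]}'
python3 -c "
from rig import manip;s=manip.get_state();print(s['position'],s['contact_force'],s['moment'])"
```

```text
clock: 16.05
position: [0.5547, 0.0107, 0.0866]
ee_rot: [-0.201, -0.678, -0.201, 0.678]
contact_force: [-0.2, 0.7, -1.0]
width: 0.0603
[0.55469364 0.01068907 0.08663336] [-0.17970144  0.73816469 -0.95420026] [-0.03557114  0.0530063   0.02738511]
```

```bash
python3 -m creep '{"delta_pos":[[0.05,0,0],[0.1,0,0],[0.1,0,0]],"dr":[[0,0,0],[0,0,0],[0,0,0]]}'
python3 -c "
from rig import manip;s=manip.get_state();print(s['position'],s['contact_force'],s['moment'])"
```

```text
clock: 16.35
position: [0.5548, 0.0108, 0.0858]
ee_rot: [0.201, 0.678, 0.201, -0.678]
contact_force: [0.1, -0.1, -0.1]
width: 0.0611
[0.55478105 0.01075458 0.08584263] [ 0.08898392 -0.0675239  -0.10718958] [-0.00035354  0.01079508 -0.00419121]
```

```bash
cat > st.py <<'E'
from rig import manip
s=manip.get_state();print('q6',s['qpos'][5].round(3),s['position'].round(4),'F',s['contact_force'].round(2),'M',s['moment'].round(3))
E
python3 -m creep '{"delta_pos":[[0.04,0,0],[0.06,0,0],[0.08,0,0],[0.1,0,0]],"dr":[[0.05,0,0],[0.1,0,0],[0.15,0,0],[0.2,0,0]]}'
python3 st.py
```

```text
clock: 16.75
position: [0.5552, 0.0107, 0.0852]
ee_rot: [0.132, 0.695, 0.131, -0.694]
contact_force: [-0.7, 0.1, 0.8]
width: 0.0609
q6 1.091 [0.5552 0.0107 0.0852] F [-0.66  0.14  0.82] M [ 0.023 -0.041  0.04 ]
```

```bash
python3 -m creep '{"delta_pos":[[0.016,0,0],[0.032,0,0],[0.048,0,0],[0.064,0,0]],"dr":[[0.05,0,0],[0.1,0,0],[0.15,0,0],[0.2,0,0]]}'
python3 st.py
```

```text
clock: 17.15
position: [0.5554, 0.0107, 0.0849]
ee_rot: [0.062, 0.705, 0.061, -0.704]
contact_force: [0.1, 0.8, 2.6]
width: 0.0607
q6 1.291 [0.5554 0.0107 0.0849] F [0.07 0.8  2.58] M [ 0.004 -0.01   0.046]
```

```bash
python3 -m creep '{"delta_pos":[[0.016,0,0],[0.032,0,0],[0.048,0,0],[0.064,0,0]],"dr":[[0.05,0,0],[0.1,0,0],[0.15,0,0],[0.2,0,0]]}'
python3 st.py
```

```text
clock: 17.55
position: [0.5556, 0.0106, 0.0845]
ee_rot: [-0.009, 0.708, -0.009, -0.706]
contact_force: [0.7, 0.2, 3.4]
width: 0.0609
q6 1.491 [0.5556 0.0106 0.0845] F [0.74 0.23 3.39] M [-0.037  0.005  0.048]
```

```bash
python3 -m creep '{"delta_pos":[[0.016,0,0],[0.032,0,0],[0.048,0,0],[0.064,0,0]],"dr":[[0.05,0,0],[0.1,0,0],[0.15,0,0],[0.2,0,0]]}'
python3 st.py
```

```text
clock: 17.95
position: [0.5554, 0.0106, 0.0836]
ee_rot: [-0.08, 0.703, -0.08, -0.702]
contact_force: [1.4, -0.2, 2.0]
width: 0.0608
q6 1.691 [0.5554 0.0106 0.0836] F [ 1.39 -0.17  2.  ] M [-0.028 -0.064  0.182]
```

Torque is now 0.18 N m and the thread carries some of the load, so it has engaged. I continue in smaller steps.

```bash
python3 -m creep '{"delta_pos":[[0.016,0,0],[0.032,0,0],[0.048,0,0]],"dr":[[0.05,0,0],[0.1,0,0],[0.15,0,0]]}'
python3 st.py
```

```text
clock: 18.25
position: [0.5554, 0.0107, 0.083]
ee_rot: [-0.132, 0.695, -0.132, -0.694]
contact_force: [-0.4, 0.2, 1.8]
width: 0.0611
q6 1.841 [0.5554 0.0107 0.083 ] F [-0.42  0.25  1.76] M [-0.085  0.073  0.144]
```

```bash
python3 -m creep '{"delta_pos":[[0.016,0,0],[0.032,0,0]],"dr":[[0.05,0,0],[0.1,0,0]]}'
python3 st.py
```

```text
clock: 18.45
position: [0.5554, 0.0107, 0.0829]
ee_rot: [-0.167, 0.688, -0.167, -0.687]
contact_force: [-0.7, 1.6, 3.4]
width: 0.0609
q6 1.941 [0.5554 0.0107 0.0829] F [-0.73  1.61  3.4 ] M [-0.016  0.059  0.117]
```

```bash
python3 -m creep '{"delta_pos":[[0.01,0,0],[0.02,0,0]],"dr":[[0.035,0,0],[0.07,0,0]]}'
python3 st.py
```

```text
clock: 18.65
position: [0.5555, 0.0108, 0.0829]
ee_rot: [-0.19, 0.682, -0.19, -0.68]
contact_force: [-0.8, 1.9, 4.8]
width: 0.0608
q6 2.01 [0.5555 0.0108 0.0829] F [-0.83  1.86  4.8 ] M [0.174 0.064 0.765]
```

```bash
python3 -m creep '{"delta_pos":[[0,0,0]],"dr":[[0.03,0,0]]}'
python3 st.py
```

```text
clock: 18.75
position: [0.5555, 0.0108, 0.0829]
ee_rot: [-0.199, 0.679, -0.199, -0.678]
contact_force: [-0.1, 2.2, 3.7]
width: 0.0607
q6 2.036 [0.5555 0.0108 0.0829] F [-0.06  2.15  3.72] M [0.39  0.006 2.239]
```

The stop came at 0.77 N m. The second step was already queued in the same batch, and it pushed to 2.2 N m, past the 1 N m limit. That was my error. I relieve it at once, without unscrewing.

```bash
python3 -m creep '{"delta_pos":[[-0.04,0,0]],"dr":[[-0.045,0,0]]}'
python3 st.py
```

```text
clock: 18.85
position: [0.5555, 0.0108, 0.0829]
ee_rot: [-0.184, 0.683, -0.184, -0.682]
contact_force: [1.1, 0.1, -0.2]
width: 0.0607
q6 1.993 [0.5555 0.0108 0.0829] F [ 1.1   0.05 -0.17] M [-0.083 -0.134 -0.151]
```

```bash
python3 -m creep '{"delta_pos":[[0,0,0],[0,0,0],[0,0,0],[0,0,0],[0,0,0]],"dr":[[0,0,0],[0,0,0],[0,0,0],[0,0,0],[0,0,0]]}' 1 40
python3 -m creep '{"delta_pos":[[-1,0,0],[-3,0,0],[-6,0,0],[-9,0,0],[-12,0,0],[-12,0,2],[-12,0,4],[-12,0,4],[-12,0,4]],"dr":[[0,0,0],[0,0,0],[0,0,0],[0,0,0],[0,0,0],[0,0,0],[0,0,0],[0,0,0],[0,0,0]]}'
python3 - <<'E'
from h import *
w=snap('wrist','w7');x=snap('side','s7')
u,v=proj(w,[[.5553,.0105,.105]])[0].astype(int); a,b=proj(x,[[.5553,.0113,.1]])[0].astype(int)
u=min(max(u,70),490);v=min(max(v,70),350)
save('m7',np.hstack([cv2.resize(w['pixels'][v-70:v+70,u-70:u+70],(400,400)),cv2.resize(x['pixels'][b-40:b+40,a-40:a+40],(400,400))]))
def cloud(a):
    H,W=a['depth'].shape;K=np.array(a['intrinsics']);R,t,_=ray(a,0,0)
    uu,vv=np.meshgrid(np.arange(W),np.arange(H))
    p=cv2.undistortPoints(np.stack([uu,vv],-1).reshape(-1,1,2).astype(float),K,np.array([float(a['k1']),0,0,0,0]))[:,0]
    d=a['depth'].reshape(-1,1); return ((np.c_[p,np.ones(len(p))]*d-t)@R)
P=cloud(w); r=np.hypot(*(P[:,:2]-[.555,.0105]).T)
Q=P[(r>.016)&(r<.028)&(P[:,2]>.098)&(P[:,2]<.118)];A=np.c_[Q[:,:2]-Q[:,:2].mean(0),np.ones(len(Q))];print('flange plane (0.105 home)',np.linalg.lstsq(A,Q[:,2],rcond=None)[0],len(Q))
Q=P[(r<.012)&(P[:,2]>.1215)];print('stem top (0.130 home)',np.median(Q[:,2]),len(Q))
E
python3 st.py
```

```text
clock: 19.35
position: [0.5547, 0.0107, 0.0822]
ee_rot: [0.185, -0.682, 0.185, 0.682]
contact_force: [-0.3, -0.3, 0.0]
width: 0.0853
clock: 20.25
position: [0.5206, 0.0309, 0.203]
ee_rot: [-0.185, 0.683, -0.185, -0.682]
contact_force: [-0.3, 0.1, -0.5]
width: 0.0859
flange plane (0.105 home) [-0.00292491 -0.00028576  0.1044267 ] 2620
stem top (0.130 home) 0.12925692609084607 233
q6 2.026 [0.5211 0.0306 0.2026] F [ 0.95 -0.5  -0.36] M [-0.055  0.062 -0.008]
```

View pics/m7.png

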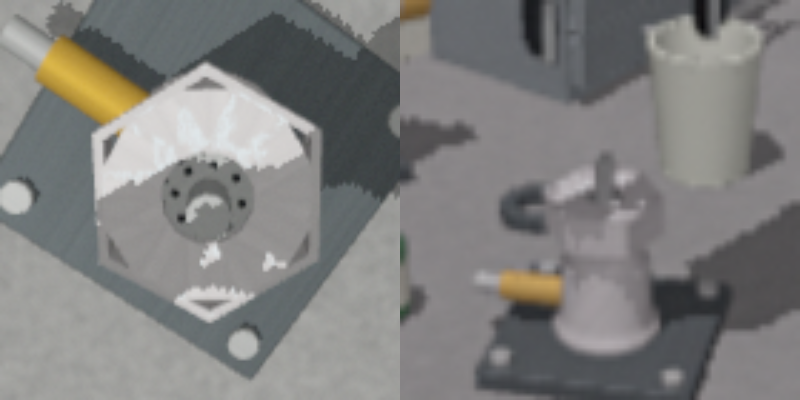

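The picture shows the ring level over the pot with the stem at about (208,205) through its hole. Flange and stem heights match "home", and nothing touches it. I hand in.

```bash
python3 -c "
from rig import manip;print(manip.sign_off())"
```

```text
the job is handed in; nothing more can be done
None
```

The pot is closed and handed in at about 20 s, but I over-torqued the ring at its stop. The wrist moment reached 2.2 N m for about 0.1 s, and your limit was 1 N m. The stop had shown at 0.77 N m, but I had already queued one more 0.03 rad step in the same batch. I backed off at once by 0.045 rad, and the moment read −0.15 N m afterwards.

**What I did:**
- **Disk:** I took the rightmost of the three, set it stem up on the gasket with about 2 N, and let go. It fitted as level before I fetched the ring.
- **Ring:** I took the larger white one and turned it on the way to suit the thread gaps, which I could see in the wrist picture. It dropped straight in without searching, and I screwed it clockwise about 64° to the stop.

**Last checks, with the gripper clear:**

| Check | Measured | Expected when home |
|---|---|---|
| Ring top height | 104.4 mm, tilt under 0.2° | 105 mm |
| Stem top height | 129.3 mm | 130 mm |

- **Heights:** Both are slightly low, by about the same amount as the wrist camera's earlier readings, so I take the ring as fully home.
- **Back-off:** I did not separately check whether it turned the ring back slightly.
- **Bystanders:** I never touched or moved the other things on the bench, but took no final overall picture to confirm it.

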